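# Gauge a biscuit with the ratchet thickness gauge

### The arm

A 6-joint arm with a two-finger parallel gripper is mounted at the origin on the work surface. World frame = base frame: x ahead of the robot, y to its left, z up, the work surface at z = 0. Lengths are in mm, angles in rad, forces in N, time in s.
With the tool pointing down it reaches from about 375 to 975 mm from the base axis. Payload 3.8 kg.
Tool frame: the origin (TCP) lies on the mounting face of the last link; the fingertips stand 166 mm ahead of it and the grasp point (between the pads) lies 147 mm ahead of it; z points along the fingers, y is the direction in which the jaws open and shut (so a half turn about z gives the same grasp; the last joint's range is limited). The gripper opens to 88 mm and grips with 3 to 60 N. Pads are 18 mm wide; open, the fingers measure 123 mm over their backs; the gripper's body (75 mm by 187 mm) begins 45 mm behind the grasp point.
Start: joints at [-1.358, 0.264, 1.604, -0, 1.274, -0.037], TCP at [166.862, -654.047, 404.706] pointing down, gripper open.
Joint ranges: [-2.63, 2.63], [-0.94, 2.18], [0.31, 2.57], [-1.31, 4.45], [0, 2.66], [-2.55, 2.55]. Speed limits (rad/s): [2.57, 2.57, 3.14, 3.14, 3.14, 3.14].

### API

Orientations are given as a 3x3 rotation matrix whose columns are the frame's x, y, z axes.
In Python, from bench import bot gives the robot as it stands. The module is installed in compiled form; this text tells all that it offers.
- The arm moves only by the tool jog_arm, never from a script. Its argument "deltas" is a list of rows, each a list of 5 numbers: the opening, from -1 (shut) to 1 (fully open), so that 0 is half open, then the shift along the world's x, y, z in units of 0.025 m (1.0 is 0.025 m), then the turn about the world's z in units of 4 degrees (1.0 is 4 degrees). In form: [[fingers, tx, ty, tz, spin], ...]. A call has 1 to 20 rows; each row shifts and turns the commanded pose from where the row before left it; what a row does not reach is not made up. A row lasts 1/12 s, in which the tool goes at most 41.7 mm and 7.16 degrees, less where a joint would pass 70% of its speed; a pose out of reach is approached as far as the arm can. A call with a number of a shift or a turn outside -1 to 1 is refused whole. A call with a gripper value outside its range is refused whole. The fingers move at their own pace and stop on an object; "newtons" is the grip in N (left out, the last holds). Time passes only in rows, so rows that do not move let the fingers close. It gives the time, the measured TCP pose, the force and the opening at its end, in the units of the state.
- bot.observe(): the state, without advancing time (a new reading comes with each control period).
- bot.snapshot(name): name is "scene" or "side" or "wrist"; returns a dict with "pixels" (384x512x3 uint8, red, green, blue), "z_map" (384x512 float32, mm along the optical axis (not along the pixel's ray), 0 where there is no reading), "intrinsics" (3x3 intrinsics, pixels), "rvec" (rotation vector, rad) and "tvec" (3), from world to camera coordinates, as OpenCV has them. Camera axes: x right, y down, z forward; pixel columns grow to the right and rows downward; lengths in mm; the calibration is good to about 2 mm. A picture is of the moment at which its call begins.
- bot.sign_off(): hands the job in, once; it reports no verdict.
The state is a dict: "clock": time; "joints": joint angles; "dq": joint speeds; "joint_efforts": joint torques, N m; "position": TCP position; "orientation": TCP orientation; "ft_force": force on the tool from outside, world axes, zero at the start; "torque": the same for the moment, N m; "gripper_width": opening from 0.0 (shut) to 1.0 (fully open).
Only numpy, scipy, OpenCV 4.12 (cv2) and the standard library are available. Lean on these libraries where they do the work, as an engineer would, in place of code of your own. Each camera call takes 0.05 s, during which the arm holds its last target.

### The job

Check the biscuit's thickness on the bench gauge: push the slide, with the biscuit on it, fully home under the spindle, then turn the ratchet knob clockwise to bring the foot down until the clutch has clicked at least twice against the biscuit, and stop before it has clicked more than six times. Do not crack the biscuit by pressing down on the knob. Then let go, leaving the foot closed on the biscuit and the other things on the table where they are.

Things in the scene. Friction and masses are not known exactly. Their poses are not given: they have to be found in the camera images.
- gauge: Bench thickness gauge, fixed: dark base 104 x 250 x 10 mm (its y from -140 to +110). Origin on the table under the spindle axis, z up; its +y points from the pulled-out slide to the column. White column 60 x 32 mm at y 72 to 104, 90 mm tall; level arm 36 mm wide, z 62 to 86, from it to the axis, with a sleeve of 38 mm diameter there. Rails beside the slide, 20 mm high.
- carriage (a joint): The slide under the spindle, in m: 0 = pulled out (as it always starts), 0.085 = fully home at its hard stop with the biscuit under the spindle; it moves along the gauge's +y with about 1.5 N of friction and stays where it is left. It is an 84 x 84 mm aluminium plate, upper face 18 mm above the table, with low tabs (to 22 mm) round the biscuit.
- post (a point): Centre of the top of the slide's upright steel post, 14 mm diameter, top 60 mm above the table, 44 mm long; it stands 75 mm to the -y side of the slide's centre and moves with it. Handle to push or pinch.
- biscuit: Round golden biscuit, 60 mm diameter, 12 mm thick, 30 g, lying loose on the slide; top face 30 mm above the table; origin at the centre of its underside. It cracks when the foot presses on it with more than 32 N.
- foot: Flat round steel foot, 24 mm diameter, 5 mm thick, at the lower end of the spindle; origin at the centre of its underside. It moves only up and down and starts 2 to 7 mm above the biscuit. It is sprung on the spindle: once on the biscuit, each mm that the spindle comes farther down adds 12 N. The gauge counts as closed while it presses with over 3 N.
- knob (a joint): Slip of the knob on the screw below it (rad, clockwise from above positive), 0 at the start; one click each 0.63 rad. Below 0.06 to 0.09 N m both turn as one (the screw alone takes 0.04); above that the clutch slips, also if the fingers hold the knob up while turning. On the biscuit it slips at a squeeze of 15 to 22 N. Over 6 clicks in all (3.9 rad) spoils the test.
- knob_top (a point): Centre of the top of the black ribbed round knob, 34 mm diameter, 34 mm tall, upright axis; grip it from above at any yaw. Knob, thimble (30 mm diameter, 16 mm, below it) and spindle come down together 2.5 mm per rad of screw turn; top 139 mm above the table when the foot meets the biscuit. The thread is steep: a push down on the knob above 18 N drives it and adds to the squeeze. Let go, it holds.
- bowl: Bystander: steel mixing bowl, 130 mm across, 65 mm tall; origin under its centre.
- jug: Bystander: clear jug with a handle, 100 mm across, 110 mm tall; origin under its centre.
- cutter: Bystander: steel ring cutter, 68 mm across, 40 mm tall; origin under its centre.
- spatula: Bystander: spatula lying on the table; origin under its middle.
Mind the look-alikes: they are no part of the job. What is shaped like the biscuit but green or purple is not meant.

How it is judged:
By the outcome, as a careful person would: the job done as asked, in the order asked, and still so for the second after the job is handed in, with the robot touching nothing.
It also fails if it takes over 69 s, if anything falls off the work surface, if the arm or the gripper's body presses on something with over 40 N, if the wrist force passes 120 N, or if a joint passes its speed limit or range.

## Working session

There is one attempt and no reset: what is moved stays moved. The work goes in short steps, Python scripts to look and compute and a tool call to move; the robot and the scene stay as the last step left them, time stands still between calls to the robot, and variables do not carry over. Pictures are saved under pics/ and viewed, and the job is handed in when it is done.

Besides the shell and the picture viewer there is one more tool, called after "Call:" as a command line: name --pt "numbers of a row" for each row, then --argument value for the rest. jog_arm: Moves the arm, as the interface text tells. Shifts and turns lie within -1 to 1; 1 stands for 0.025 m of shift or 4 degrees of turn. Its arguments: {"type":"object","properties":{"deltas":{"type":"array"},"newtons":{"type":"number"}},"required":["deltas"]}

```bash
mkdir -p pics; cat > h.py <<'E'
import numpy as np,cv2
from bench import bot
def snap(n,f):
    s=bot.snapshot(n); np.savez(f'pics/{f}.npz',**s)
    cv2.imwrite(f'pics/{f}.png',s['pixels'][:,:,::-1]); return s
def load(f): return dict(np.load(f'pics/{f}.npz'))
def pts(s):
    K=s['intrinsics'];R=cv2.Rodrigues(s['rvec'])[0];t=s['tvec'].reshape(3)
    z=s['z_map'];v,u=np.mgrid[:z.shape[0],:z.shape[1]]
    c=np.stack([(u-K[0,2])/K[0,0]*z,(v-K[1,2])/K[1,1]*z,z],-1)
    return (c-t)@R
E
python3 - <<'E'
from h import *
for n in ['scene','side','wrist']: snap(n,n+'0')
o=bot.observe();print(o)
a=np.hstack([cv2.imread(f'pics/{n}0.png') for n in ['scene','side']])
E
```

```text
{'clock': 0.15, 'joints': array([-1.35788791e+00,  2.64591872e-01,  1.60503608e+00, -1.83471773e-06,
        1.27371896e+00, -3.69268158e-02]), 'dq': array([ 0.00091224, -0.00261063, -0.00700673, -0.00033599, -0.00124478,
        0.00016466]), 'joint_efforts': array([ 9.43534701e-05, -5.02846241e+01, -3.57468975e+01,  7.28058605e-02,
        2.49265577e-02, -1.01483975e-04]), 'position': array([ 166.81619778, -653.79821876,  403.67892317]), 'orientation': array([[ 9.68953051e-01,  2.47244507e-01, -3.72394982e-04],
       [ 2.47244779e-01, -9.68951537e-01,  1.71427390e-03],
       [ 6.30121134e-05, -1.75312364e-03, -9.99998461e-01]]), 'ft_force': array([-0.17791201,  0.47705962, -0.49898136]), 'torque': array([-0.0050186 , -0.00282138,  0.02589706]), 'gripper_width': 1.0009973913653119}
```

View pics/scene0.png

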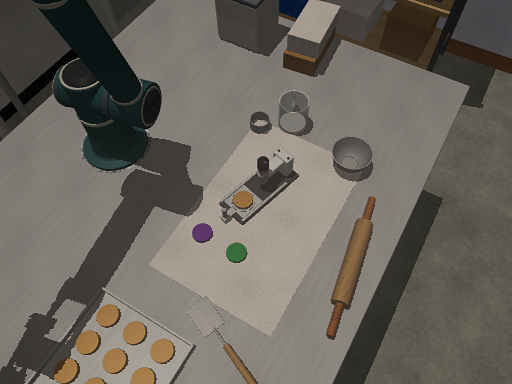

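View pics/side0.png

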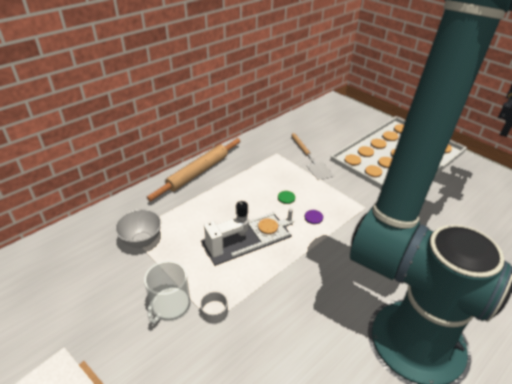

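View pics/wrist0.png

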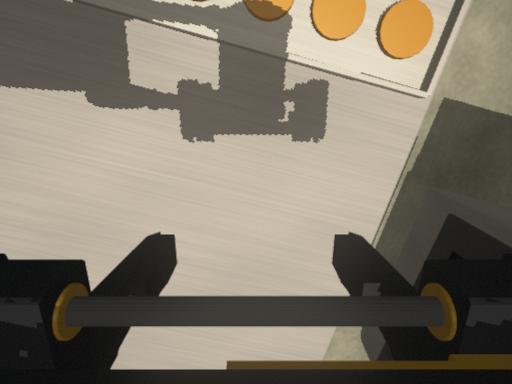

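The gauge is at scene (260,185): column (284,158), black knob (263,163), golden biscuit on the slide (243,200), post near (227,213). The look-alikes are the purple (202,232) and green (236,253) discs and the golden ones on the tray (lower left). The golden one on the slide is the one meant. I'll confirm that in a crop and measure it.

```bash
python3 - <<'E'
from h import *
s=load('scene0');P=pts(s);im=s['pixels']
c=im[135:235,195:320][:,:,::-1];cv2.imwrite('pics/crop0.png',cv2.resize(c,None,fx=6,fy=6,interpolation=cv2.INTER_CUBIC))
s2=load('side0');c=s2['pixels'][190:270,190:330][:,:,::-1];cv2.imwrite('pics/crop1.png',cv2.resize(c,None,fx=5,fy=5,interpolation=cv2.INTER_CUBIC))
for f,win in (('scene0',(135,235,195,320)),('side0',(190,270,190,330))):
    s=load(f);P=pts(s);r0,r1,c0,c1=win
    p=P[r0:r1,c0:c1].reshape(-1,3);im=s['pixels'][r0:r1,c0:c1].reshape(-1,3).astype(int)
    hsv=cv2.cvtColor(s['pixels'],cv2.COLOR_RGB2HSV)[r0:r1,c0:c1].reshape(-1,3).astype(int)
    b=(hsv[:,0]>8)&(hsv[:,0]<25)&(hsv[:,1]>120)&(hsv[:,2]>120)&(p[:,2]>15)
    print(f,'biscuit',b.sum(),np.median(p[b],0),p[b].min(0),p[b].max(0))
    k=(p[:,2]>110)
    print('knob',k.sum(),np.median(p[k],0),p[k].min(0),p[k].max(0))
    w=(p[:,2]>84)&(p[:,2]<100)
    print('col top',w.sum(),np.median(p[w],0))
    # base mask rect
    d=(im.max(1)<110)&(p[:,2]<14)&(p[:,2]>6)
    print('base',d.sum(),cv2.minAreaRect(p[d][:,:2].astype(np.float32)))
    print('table z',np.percentile(p[:,2],[2,10,50]))
E
```

```text
scene0 biscuit 246 [491.37156005  15.92973574  29.88282873] [ 462.70996629 -542.44371331   22.91319811] [ 889.29544404   47.34721798 1202.27707777]
knob 212 [521.47970323  86.78551379 144.20222734] [ 498.36441509 -542.44371331  112.36427637] [ 889.29544404  115.15084658 1202.27707777]
col top 341 [529.10662741 165.56462466  87.90517274]
base 921 ((497.17864990234375, 30.906753540039062), (363.3461608886719, 149.7238311767578), 50.05311584472656)
table z [-4.10631456 -2.08986424  1.93656982]
side0 biscuit 198 [486.51750531  19.48697161  29.12284973] [-107.82022433  -10.10721931   25.26653238] [515.3246625  641.36464671 889.09172691]
knob 240 [501.78622791 108.46938808 143.08855979] [-107.82022433   82.36322202  110.30702933] [527.94668272 641.36464671 889.09172691]
col top 390 [523.24637932 166.23751434  87.24580683]
base 670 ((506.0896301269531, 89.73513793945312), (239.35223388671875, 97.04354858398438), 75.15404510498047)
table z [-3.13812718 -1.69472656  1.39829539]
```

View pics/crop0.png

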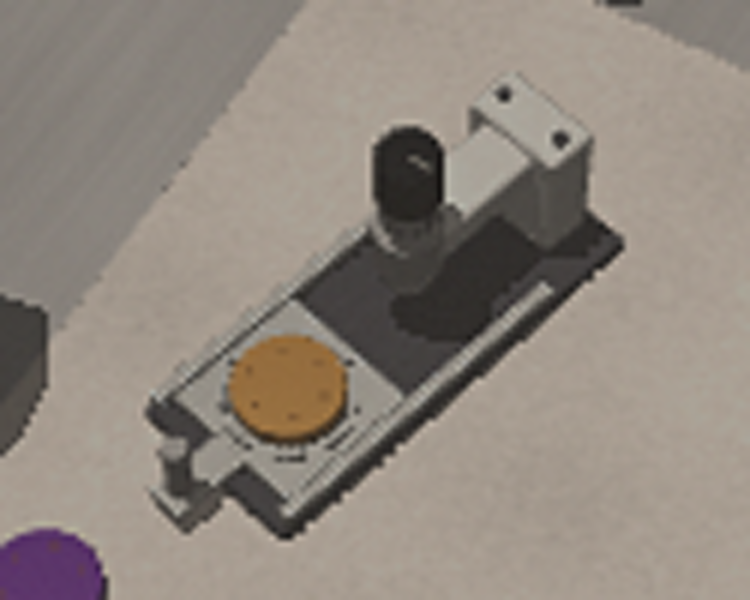

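View pics/crop1.png

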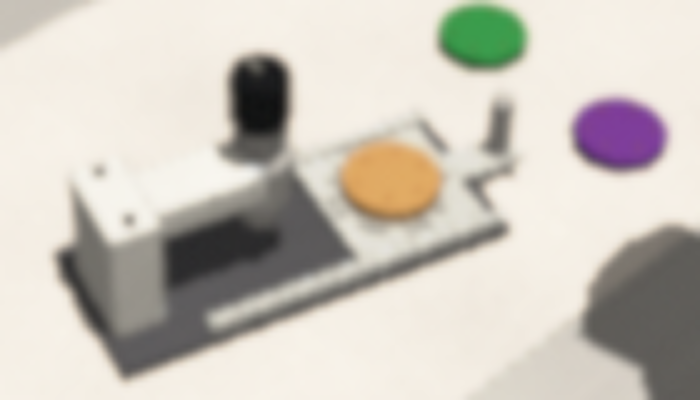

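The crops confirm that the golden biscuit lies on the slide, with the post on its near side. Next I refine positions by ray casting.

```bash
cat >> h.py <<'E'
def ray(s,u,v,h):
    K=s['intrinsics'];R=cv2.Rodrigues(s['rvec'])[0];t=s['tvec'].reshape(3)
    C=-R.T@t;d=R.T@np.linalg.inv(K)@np.array([u,v,1.]);return C+d*(h-C[2])/d[2]
def proj(s,p):
    return cv2.projectPoints(np.array(p,float).reshape(-1,1,3),s['rvec'],s['tvec'],s['intrinsics'],None)[0].reshape(-1,2)
def blob(m,near):
    n,l,st,c=cv2.connectedComponentsWithStats(m.astype(np.uint8));i=[k for k in range(1,n) if st[k,4]>15]
    k=min(i,key=lambda k:np.hypot(*(c[k]-near)));return l==k
E
python3 - <<'E'
from h import *
for f,bn,kn,cn in (('scene0',(243,200),(263,163),(284,156)),('side0',(268,226),(241,208),(213,232))):
    s=load(f);P=pts(s);hsv=cv2.cvtColor(s['pixels'],cv2.COLOR_RGB2HSV).astype(int)
    H,S,V=hsv[...,0],hsv[...,1],hsv[...,2]
    m=blob((H>8)&(H<25)&(S>110)&(V>90)&(P[...,2]<60),bn);p=P[m]
    v,u=np.nonzero(m);print(f,'bisc',m.sum(),u.mean(),v.mean(),ray(s,u.mean(),v.mean(),28),'depth',np.median(p,0))
    m=blob((P[...,2]>128)&(P[...,2]<160),kn);p=P[m];print(' knobtop',m.sum(),np.percentile(p,[5,50,95],axis=0).round(1).tolist())
    m2=m&(np.abs(P[...,2]-np.percentile(p[:,2],80))<3);print('  circ',cv2.minEnclosingCircle(P[m2][:,:2].astype(np.float32)),m2.sum())
    m=blob((P[...,2]>84)&(P[...,2]<98)&(V>60),cn);p=P[m];print(' coltop',m.sum(),cv2.minAreaRect(p[:,:2].astype(np.float32)), p.mean(0))
s=load('scene0')
for n,u,v in (('post',195+173/6,135+443/6),):print(n,ray(s,u,v,60))
s=load('side0')
for n,u,v in (('post',190+503/5,190+101/5),):print(n,ray(s,u,v,60))
s=load('scene0')
for u,v in ((472,108),(520,72),(593,140),(545,165)):print('colcorner',ray(s,195+u/6,135+v/6,90))
for u,v in ((283,532),(150,405),(625,240)):print('basecorner',ray(s,195+u/6,135+v/6,10))
s=load('side0')
for u,v in ((70,168),(130,152),(165,225),(108,243)):print('colcorner',ray(s,190+u/5,190+v/5,90))
for u,v in ((125,375),(57,255),(508,230)):print('basecorner',ray(s,190+u/5,190+v/5,10))
E
```

```text
scene0 bisc 259 242.54826254826256 198.95366795366795 [491.13556167  16.3599665   28.        ] depth [491.4495007   14.73970287  29.85700905]
 knobtop 129 [[501.4, 82.3, 130.9], [516.7, 94.2, 143.7], [530.0, 112.8, 148.6]]
  circ ((514.45703125, 97.67205810546875), 17.54541015625) 66
 coltop 326 ((525.2183837890625, 139.68582153320312), (123.28743743896484, 61.55350875854492), 74.52522277832031) [532.07253945 154.91652663  88.17001429]
side0 bisc 210 267.68095238095236 225.7095238095238 [487.86015057  17.26768264  28.        ] depth [486.90261344  18.13473294  29.14375133]
 knobtop 137 [[495.1, 87.2, 130.1], [507.7, 103.5, 143.5], [524.0, 114.6, 146.2]]
  circ ((510.6975402832031, 99.24501037597656), 17.855220794677734) 89
 coltop 383 ((529.0875244140625, 140.34304809570312), (124.01256561279297, 61.69606018066406), 81.88091278076172) [525.04295727 158.31841171  87.60528996]
post [472.11231213 -54.34296103  60.        ]
post [467.09370547 -55.13047875  60.        ]
colcorner [510.08693994 172.76346149  90.        ]
colcorner [520.30482712 204.86012195  90.        ]
colcorner [572.76498365 185.75811176  90.        ]
colcorner [559.08821177 160.22758535  90.        ]
basecorner [528.27423338 -48.20761455  10.        ]
basecorner [431.75427309 -20.18773699  10.        ]
basecorner [594.94431429 189.42080216  10.        ]
colcorner [566.79549722 186.94255899  90.        ]
colcorner [554.77348502 154.56755497  90.        ]
colcorner [499.01635818 175.41924281  90.        ]
colcorner [508.88649939 206.15632615  90.        ]
basecorner [487.37570631 216.44335713  10.        ]
basecorner [582.73057233 190.36691701  10.        ]
basecorner [423.2367012  -18.55761636  10.        ]
```

Call:
jog_arm --pt "-1 0.486 0.933 0 0.626" --pt "-1 0.486 0.933 0 0.626" --pt "-1 0.486 0.933 0 0.626" --pt "-1 0.486 0.933 0 0.626" --pt "-1 0.486 0.933 0 0.626" --pt "-1 0.486 0.933 0 0.626" --pt "-1 0.486 0.933 0 0.626" --pt "-1 0.486 0.933 0 0.626" --pt "-1 0.486 0.933 0 0.626" --pt "-1 0.486 0.933 0 0.626" --pt "-1 0.486 0.933 0 0.626" --pt "-1 0.486 0.933 0 0.626" --pt "-1 0.486 0.933 0 0.626" --pt "-1 0.486 0.933 0 0.626" --pt "-1 0.486 0.933 0 0.626" --pt "-1 0.486 0.933 0 0.626" --pt "-1 0.486 0.933 0 0.626" --pt "-1 0.486 0.933 0 0.626" --pt "-1 0.486 0.933 0 0.626" --pt "-1 0.486 0.933 0 0.626" --newtons 20

```text
clock: 1.82
position: [410.0, -186.2, 404.5]
orientation: [[0.43, 0.903, -0.0], [0.903, -0.43, 0.0], [-0.0, -0.0, -1.0]]
ft_force: [-0.9, 0.5, 0.2]
gripper_width: 0.004
```

Call:
jog_arm --pt "-1 0.48 0.92 0 0.62" --pt "-1 0.48 0.92 0 0.62" --pt "-1 0.48 0.92 0 0.62" --pt "-1 0.48 0.92 0 0.62" --pt "-1 0 0 -0.8 0" --pt "-1 0 0 -0.8 0" --pt "-1 0 0 -0.8 0" --pt "-1 0 0 -0.8 0" --pt "-1 0 0 -0.8 0" --pt "-1 0 0 -0.8 0" --pt "-1 0 0 -0.8 0" --pt "-1 0 0 -0.8 0" --pt "-1 0 0 -0.8 0" --pt "-1 0 0 -0.8 0" --pt "-1 0 0 -0.4 0" --pt "-1 0 0 0 0"

```text
clock: 3.15
position: [456.2, -95.1, 192.2]
orientation: [[0.27, 0.963, -0.005], [0.963, -0.27, 0.001], [-0.0, -0.006, -1.0]]
ft_force: [-0.2, 0.5, 0.1]
gripper_width: 0.009
```

```bash
python3 - <<'E'
from h import *
a=snap('scene','scene1')['pixels'][135:235,195:320];b=snap('side','side1')['pixels'][180:260,210:330]
a=cv2.resize(a,None,fx=3,fy=3);b=cv2.resize(b,(450,300))
cv2.imwrite('pics/c2.png',np.hstack([a,b[:, :400]])[:,:,::-1])
o=bot.observe();print(o['position'],o['ft_force'],o['joints'])
E
```

```text
[457.93073875 -95.56893882 194.80304562] [ 0.4552984  -0.92161781  0.2451626 ] [-2.59001842e-01  1.13736286e-01  2.21787331e+00  1.55343964e-05
  8.10518407e-01  1.47845675e-02]
```

View pics/c2.png

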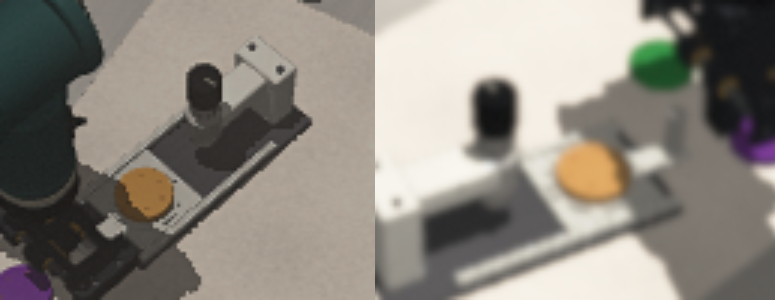

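The pushing fingers stand behind the post and the path is clear. Now pushing along the gauge's +y.

Call:
jog_arm --pt "-1 0.054 0.192 0 0" --pt "-1 0.054 0.192 0 0" --pt "-1 0.054 0.192 0 0" --pt "-1 0.054 0.192 0 0" --pt "-1 0.065 0.231 0 0" --pt "-1 0.075 0.27 0 0" --pt "-1 0.075 0.27 0 0" --pt "-1 0.075 0.27 0 0" --pt "-1 0.075 0.27 0 0" --pt "-1 0.075 0.27 0 0" --pt "-1 0.075 0.27 0 0" --pt "-1 0.075 0.27 0 0" --pt "-1 0.075 0.27 0 0" --pt "-1 0.075 0.27 0 0" --pt "-1 0.054 0.192 0 0" --pt "-1 0.032 0.115 0 0" --pt "-1 0.032 0.115 0 0" --pt "-1 0 0 0 0"

```text
clock: 4.75
position: [484.7, 1.3, 194.5]
orientation: [[0.27, 0.963, -0.0], [0.963, -0.27, 0.001], [0.0, -0.001, -1.0]]
ft_force: [-0.2, 0.3, -0.1]
gripper_width: 0.005
```

Call:
jog_arm --pt "-1 0.022 0.077 0 0" --pt "-1 0.022 0.077 0 0" --pt "-1 0.022 0.077 0 0" --pt "-1 0.022 0.077 0 0" --pt "-1 0 0 0 0"

```text
clock: 5.17
position: [486.7, 8.7, 194.5]
orientation: [[0.27, 0.963, -0.001], [0.963, -0.27, 0.0], [0.0, -0.001, -1.0]]
ft_force: [-0.7, -0.3, -0.3]
gripper_width: 0.007
```

```bash
python3 - <<'E'
from h import *
a=snap('scene','scene2')['pixels'][135:235,195:320];b=snap('side','side2')['pixels'][180:260,210:330]
a=cv2.resize(a,None,fx=3,fy=3);b=cv2.resize(b,(450,300))
cv2.imwrite('pics/c3.png',np.hstack([a,b[:, :400]])[:,:,::-1])
o=bot.observe();print(o['position'],o['ft_force'])
E
```

```text
[486.89314813   8.56826728 194.60447074] [-0.05784393 -0.36683734  0.35695322]
```

View pics/c3.png

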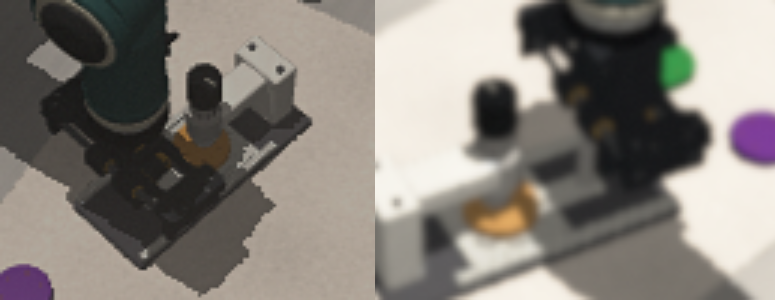

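The slide carries the biscuit under the spindle and there's no stop force yet. I'll creep on until the force rises.

Call:
jog_arm --pt "-1 0.022 0.077 0 0" --pt "-1 0.022 0.077 0 0" --pt "-1 0.022 0.077 0 0" --pt "-1 0 0 0 0"

```text
clock: 5.6
position: [488.2, 12.9, 194.7]
orientation: [[0.268, 0.963, -0.002], [0.963, -0.268, -0.004], [-0.004, -0.001, -1.0]]
ft_force: [-2.6, -11.2, 3.0]
gripper_width: 0.004
```

Call:
jog_arm --pt "-1 0.011 0.038 0 0" --pt "-1 0.011 0.038 0 0" --pt "-1 0.011 0.038 0 0" --pt "-1 0 0 0 0"

```text
clock: 5.93
position: [488.5, 13.8, 194.7]
orientation: [[0.267, 0.964, -0.003], [0.964, -0.267, -0.008], [-0.009, -0.001, -1.0]]
ft_force: [-5.0, -23.4, 5.2]
gripper_width: 0.006
```

Hard stop found at 24 N, with the TCP at gauge y -88 (nominal -91). Back off, rise, and look.

Call:
jog_arm --pt "-1 -0.05 -0.2 0 0" --pt "-1 -0.08 -0.3 0 0" --pt "-1 -0.08 -0.3 0 0" --pt "-1 -0.08 -0.3 0 0" --pt "-1 -0.08 -0.3 0 0" --pt "-1 -0.08 -0.3 0 0" --pt "-1 0 0 1 1" --pt "-1 0 0 1 1" --pt "1 0 0 1 1" --pt "1 0 0 1 1" --pt "1 0 0 1 1" --pt "1 -0.5 -0.5 1 1" --pt "1 -0.5 -0.5 0 1" --pt "1 -0.5 -0.5 0 1" --pt "1 -0.5 -0.5 0 1" --pt "1 0 0 0 1" --pt "1 0 0 0 1" --pt "1 0 0 0 1" --pt "1 0 0 0 1" --pt "1 0 0 0 1"

```text
clock: 7.6
position: [427.8, -75.8, 344.7]
orientation: [[-0.649, 0.761, 0.0], [0.761, 0.649, 0.0], [-0.0, 0.0, -1.0]]
ft_force: [-0.2, 0.3, -0.1]
gripper_width: 0.889
```

```bash
python3 - <<'E'
from h import *
a=snap('scene','scene3')['pixels'][135:235,195:320];b=snap('side','side3')['pixels'][180:260,210:330]
a=cv2.resize(a,None,fx=3,fy=3);b=cv2.resize(b,(450,300))
cv2.imwrite('pics/c4.png',np.hstack([a,b[:, :400]])[:,:,::-1])
o=bot.observe();print(o['position'],o['ft_force'],o['joints'])
for f,kn in (('scene3',(263,163)),('side3',(241,208))):
    s=load(f);P=pts(s)
    m=blob((P[...,2]>128)&(P[...,2]<155),kn);p=P[m];m2=m&(np.abs(P[...,2]-np.percentile(p[:,2],80))<3);print(cv2.minEnclosingCircle(P[m2][:,:2].astype(np.float32)),m2.sum(),P[m2][:,2].mean())
    h=cv2.cvtColor(s['pixels'],cv2.COLOR_RGB2HSV).astype(int);
    m=(h[...,0]>8)&(h[...,0]<25)&(h[...,1]>110)&(h[...,2]>60)&(abs(P[...,2]-29)<6);m[:, :200]=0;p=P[m];print('bisc',m.sum(),p.min(0),p.max(0))
E
```

```text
[427.89483211 -75.7216027  344.64356304] [-0.3662644   0.11528496 -0.19906694] [-2.32528245e-01 -1.56142797e-01  2.15956463e+00  1.24678133e-04
  1.13816675e+00 -9.36116956e-01]
((515.81396484375, 96.87247467041016), 18.220260620117188) 61 146.09719791213809
bisc 404 [ 424.82774228 -410.99978268   23.13744625] [902.39534952 605.37783675  34.99971822]
((510.7715759277344, 99.41455841064453), 17.491943359375) 81 144.79935525016626
bisc 283 [ 481.08081261 -784.75446034   23.15436119] [891.71502563 127.51812371  34.99315389]
```

View pics/c4.png

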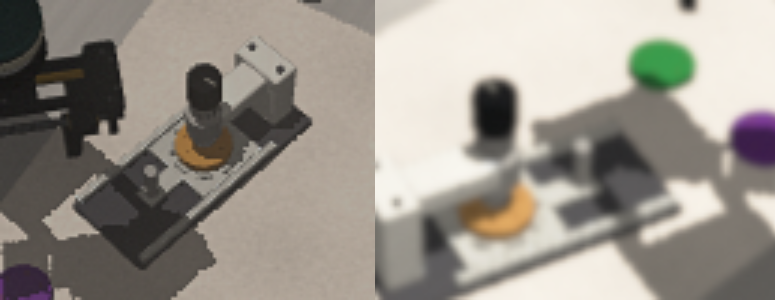

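Slide home, biscuit under the spindle. Moving above the knob with yaw wound back to about 145°, leaving room for a long clockwise turn.

Call:
jog_arm --pt "1 0.425 0.87 0 1" --pt "1 0.425 0.87 0 1" --pt "1 0.425 0.87 0 1" --pt "1 0.425 0.87 0 1" --pt "1 0.425 0.87 0 1" --pt "1 0.425 0.87 0 1" --pt "1 0.425 0.87 0 1" --pt "1 0.425 0.87 0 1" --pt "1 0 0 0 1" --pt "1 0 0 0 1" --pt "1 0 0 0 1" --pt "1 0 0 0 1" --pt "1 0 0 0 1" --pt "1 0 0 0 1" --pt "1 0 0 0 1" --pt "1 0 0 0 1" --pt "1 0 0 0 1" --pt "1 0 0 0 1" --pt "1 0 0 0 1" --pt "1 0 0 0 1"

```text
clock: 9.37
position: [513.1, 98.4, 344.6]
orientation: [[-0.863, -0.506, -0.0], [-0.506, 0.863, 0.0], [0.0, 0.0, -1.0]]
ft_force: [-0.2, -0.6, 0.0]
gripper_width: 1.003
```

Call:
jog_arm --pt "1 0 0 0 1" --pt "1 0 0 0 1" --pt "1 0 0 0 1" --pt "1 0 0 0 1" --pt "1 0 0 0 1" --pt "1 0 0 0 1" --pt "1 0 0 0 0"

```text
clock: 9.95
position: [513.1, 98.4, 344.6]
orientation: [[-0.584, -0.812, -0.0], [-0.812, 0.584, 0.0], [0.0, 0.0, -1.0]]
ft_force: [-0.2, 0.0, -0.1]
gripper_width: 0.999
```

```bash
python3 - <<'E'
from h import *
s=snap('wrist','wrist1')
o=bot.observe();print(o['position'],o['ft_force'],o['joints'],o['torque'])
P=pts(s);ok=(P[...,2]>138)&(P[...,2]<152)&(s['z_map']>0)
p=P[ok];p=p[np.hypot(p[:,0]-513,p[:,1]-98)<40];print(len(p),p.mean(0),cv2.minEnclosingCircle(p[:,:2].astype(np.float32)))
print(proj(s,[[513,98.3,145]]))
E
```

```text
[513.09274906  98.39411351 344.60129772] [ 0.17898769 -0.75747914 -0.52191646] [ 1.41755094e-01  2.21160071e-02  1.99330929e+00  1.08124686e-04
  1.12629044e+00 -2.37396288e+00] [ 0.14959508 -0.09889443 -0.05315199]
2020 [512.98926279  95.97638063 146.85840455] ((514.2518920898438, 97.80701446533203), 17.985408782958984)
[[256.482932   224.01789465]]
```

View pics/wrist1.png

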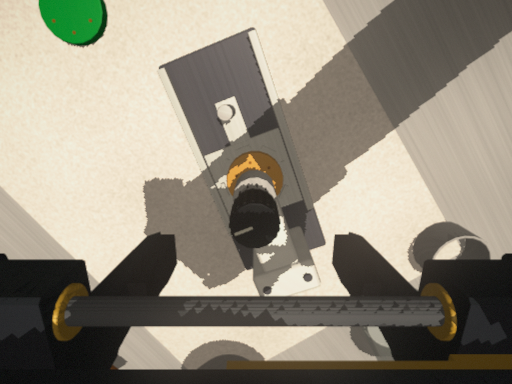

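The knob is centred between the fingers: seen at about (254,222), predicted (256,224). Descend and grip.

Call:
jog_arm --pt "1 0 0 -0.5 0" --pt "1 0 0 -0.5 0" --pt "1 0 0 -0.5 0" --pt "1 0 0 -0.5 0" --pt "1 0 0 -0.3 0" --pt "1 0 0 -0.2 0" --pt "0 0 0 0 0" --pt "-0.1 0 0 0 0" --pt "-0.2 0 0 0 0" --pt "-0.4 0 0 0 0" --pt "-0.4 0 0 0 0" --pt "-0.4 0 0 0 0" --newtons 12

```text
clock: 11.0
position: [513.4, 98.6, 282.9]
orientation: [[-0.583, -0.812, 0.001], [-0.812, 0.583, 0.0], [-0.001, -0.001, -1.0]]
ft_force: [0.4, -0.5, 0.5]
gripper_width: 0.568
```

```bash
python3 - <<'E'
from h import *
o=bot.observe();print(o['position'],o['ft_force'],o['torque'],o['gripper_width'])
s=snap('side','side4');cv2.imwrite('pics/c5.png',cv2.resize(s['pixels'][150:270,170:330][:,:,::-1],None,fx=4,fy=4))
E
```

```text
[513.39486054  98.59520388 282.85453667] [ 0.39428283 -0.45906754  0.52955901] [ 0.14166137 -0.15705356 -0.01636556] 0.5675231050934323
```

View pics/c5.png

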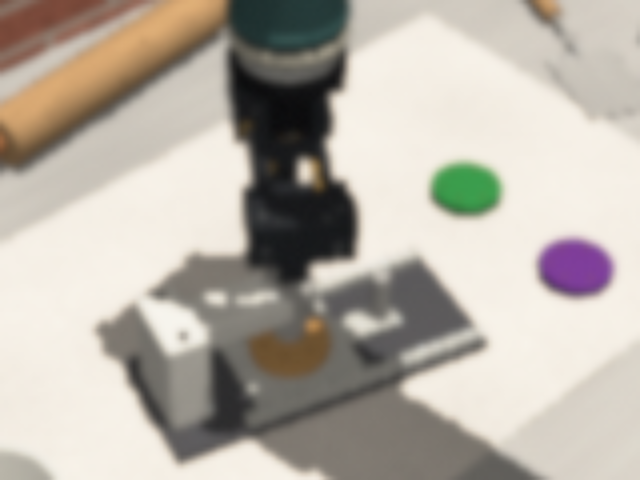

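Call:
jog_arm --pt "-1 0 0 0 0" --pt "-1 0 0 0 0" --pt "-1 0 0 0 0" --pt "-1 0 0 0 0" --pt "-1 0 0 0 0"

```text
clock: 11.47
position: [513.2, 98.6, 282.4]
orientation: [[-0.583, -0.812, 0.0], [-0.812, 0.583, 0.0], [-0.0, -0.0, -1.0]]
ft_force: [-0.6, 0.3, 1.0]
gripper_width: 0.379
```

```bash
python3 - <<'E'
from h import *
o=bot.observe();print(o['position'],o['ft_force'],o['torque'],o['gripper_width'])
E
```

```text
[513.20874943  98.55508151 282.38752105] [-0.57001791  0.28045357  1.00307476] [ 0.10776591 -0.07253399  0.03363149] 0.37867012094286423
```

Call:
jog_arm --pt "-1 0 0 -0.007 -1" --pt "-1 0 0 -0.007 -1" --pt "-1 0 0 -0.007 -1" --pt "-1 0 0 -0.007 -1" --pt "-1 0 0 -0.007 -1" --pt "-1 0 0 -0.007 -1"

```text
clock: 11.97
position: [513.1, 98.7, 281.3]
orientation: [[-0.865, -0.502, -0.0], [-0.502, 0.865, 0.0], [-0.0, 0.0, -1.0]]
ft_force: [-0.9, 0.4, 1.6]
gripper_width: 0.379
```

```bash
cat > st.py <<'E'
from h import *
o=bot.observe();R=o['orientation'];print(o['position'].round(2),o['ft_force'].round(2),o['torque'].round(3),o['gripper_width'],'yaw',np.degrees(np.arctan2(R[1,1],R[0,1])),'q6',o['joints'][5], o['joint_efforts'][5], o['clock'])
E
python3 st.py
```

```text
[513.08  98.73 281.33] [-0.91  0.43  1.59] [0.284 0.054 0.02 ] 0.3794191848221892 yaw 120.11424604815483 q6 -1.9543848271384818 -0.842991080135107 11.9667
```

Call:
jog_arm --pt "-1 0 0 -0.007 -1" --pt "-1 0 0 -0.007 -1" --pt "-1 0 0 -0.007 -1" --pt "-1 0 0 -0.007 -1" --pt "-1 0 0 -0.007 -1" --pt "-1 0 0 -0.007 -1" --pt "-1 0 0 -0.007 -1" --pt "-1 0 0 -0.007 -1" --pt "-1 0 0 -0.007 -1"

```text
clock: 12.72
position: [513.1, 99.0, 279.8]
orientation: [[-0.995, 0.103, -0.0], [0.103, 0.995, 0.001], [0.0, 0.001, -1.0]]
ft_force: [-1.0, 2.5, 1.8]
gripper_width: 0.379
```

```bash
python3 st.py
```

```text
[513.06  99.01 279.78] [-0.96  2.47  1.82] [0.437 0.061 0.001] 0.3793529437739869 yaw 84.10124067419567 q6 -1.3260525411723048 -0.8420234173536301 12.7167
```

Call:
jog_arm --pt "-1 0 0 -0.007 -1" --pt "-1 0 0 -0.007 -1" --pt "-1 0 0 -0.007 -1" --pt "-1 0 0 -0.007 -1" --pt "-1 0 0 -0.007 -1" --pt "-1 0 0 -0.007 -1"

```text
clock: 13.22
position: [513.1, 99.2, 278.7]
orientation: [[-0.867, 0.499, -0.0], [0.499, 0.867, 0.002], [0.001, 0.001, -1.0]]
ft_force: [0.4, 2.7, 0.8]
gripper_width: 0.385
```

```bash
python3 st.py;python3 - <<'E'
from h import *
s=snap('side','side5');cv2.imwrite('pics/c6.png',cv2.resize(s['pixels'][190:260,200:300][:,:,::-1],None,fx=6,fy=6,interpolation=cv2.INTER_CUBIC))
s=snap('wrist','wrist5')
E
```

```text
[513.09  99.19 278.69] [0.4  2.7  0.77] [ 0.586 -0.018  0.02 ] 0.3851728581873535 yaw 60.09854893822952 q6 -0.9072085262926064 -0.8407416008412838 13.2167
```

View pics/c6.png

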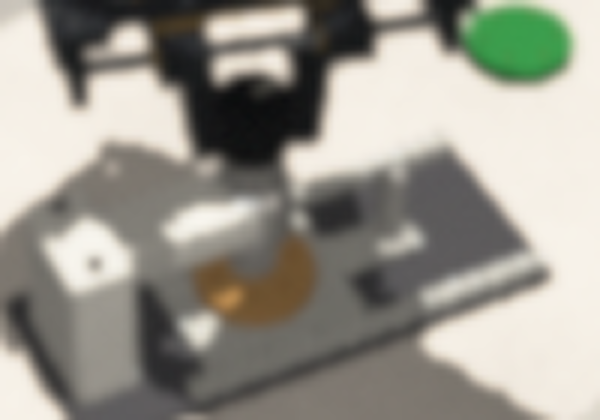

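View pics/wrist5.png

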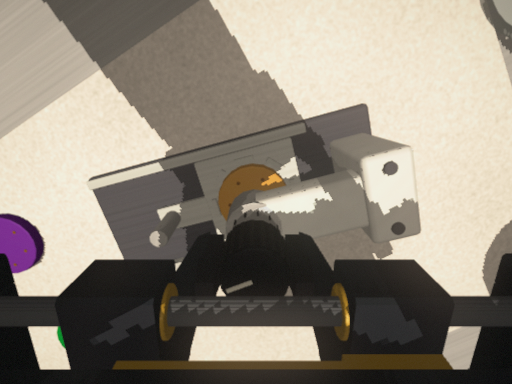

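The knob's mark kept its place relative to the jaws, so the knob turns with them. Continuing, with fz watched for slip onset.

Call:
jog_arm --pt "-1 0 0 -0.007 -1" --pt "-1 0 0 -0.007 -1" --pt "-1 0 0 -0.007 -1" --pt "-1 0 0 -0.007 -1"

```text
clock: 13.65
position: [513.2, 99.2, 278.0]
orientation: [[-0.698, 0.717, 0.0], [0.717, 0.698, 0.002], [0.001, 0.001, -1.0]]
ft_force: [-0.2, 4.6, 1.8]
gripper_width: 0.38
```

```bash
python3 st.py
```

```text
[513.18  99.23 278.03] [-0.21  4.56  1.84] [ 0.736 -0.068  0.056] 0.37953160620129234 yaw 44.22801562751892 q6 -0.6302448164962943 -0.8408600091934204 13.65
```

Call:
jog_arm --pt "-1 0 0 -0.007 -1" --pt "-1 0 0 -0.007 -1" --pt "-1 0 0 -0.007 -1" --pt "-1 0 0 -0.007 -1"

```text
clock: 13.98
position: [513.3, 99.3, 277.3]
orientation: [[-0.473, 0.881, 0.001], [0.881, 0.473, 0.002], [0.001, 0.001, -1.0]]
ft_force: [0.0, 4.5, 1.0]
gripper_width: 0.381
```

```bash
python3 st.py
```

```text
[513.26  99.29 277.33] [0.02 4.51 0.95] [ 0.742 -0.108 -0.002] 0.3806816379965855 yaw 28.229343173873236 q6 -0.3510116619795877 -0.8399399556219578 13.9833
```

Call:
jog_arm --pt "-1 0 0.01 -0.007 -1" --pt "-1 0 0.01 -0.007 -1" --pt "-1 0 0 -0.007 -1" --pt "-1 0 0 -0.007 -1"

```text
clock: 14.32
position: [513.4, 99.6, 276.6]
orientation: [[-0.212, 0.977, 0.001], [0.977, 0.212, 0.001], [0.001, 0.001, -1.0]]
ft_force: [0.5, 4.9, 0.4]
gripper_width: 0.382
```

```bash
python3 st.py
```

```text
[513.39  99.57 276.64] [0.53 4.91 0.4 ] [ 0.576 -0.142  0.098] 0.3824934871887252 yaw 12.241115977964952 q6 -0.07080301947433125 -0.8394925855100155 14.3167
```

Call:
jog_arm --pt "-1 0 0 -0.007 -1" --pt "-1 0 0 -0.007 -1" --pt "-1 0 0 -0.007 -1" --pt "-1 0 0 -0.007 -1"

```text
clock: 14.65
position: [513.5, 99.6, 276.0]
orientation: [[0.066, 0.998, 0.001], [0.998, -0.066, 0.001], [0.001, 0.001, -1.0]]
ft_force: [0.4, 4.1, 0.0]
gripper_width: 0.378
```

```bash
python3 st.py
```

```text
[513.49  99.57 275.96] [0.35 4.07 0.01] [ 0.598 -0.178  0.007] 0.3775643025822193 yaw -3.7619610633116207 q6 0.20845614627529926 -0.8329745940864086 14.65
```

```bash
python3 - <<'E'
from h import *
s=snap('side','side6');cv2.imwrite('pics/c7.png',cv2.resize(s['pixels'][190:260,200:300][:,:,::-1],None,fx=6,fy=6,interpolation=cv2.INTER_CUBIC))
s=snap('wrist','wrist6')
a=load('wrist5')['pixels'][200:310,180:340];b=s['pixels'][200:310,180:340]
cv2.imwrite('pics/c8.png',cv2.resize(np.hstack([a,b])[:,:,::-1],None,fx=2.4,fy=2.4))
for f in('wrist5','wrist6'):
    s=load(f);print(np.median(s['z_map'][255:280,235:275]))
E
```

```text
133.58456
133.71417
```

View pics/c7.png

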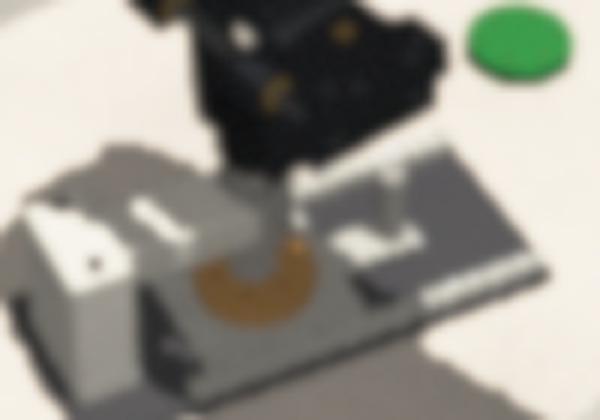

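View pics/c8.png

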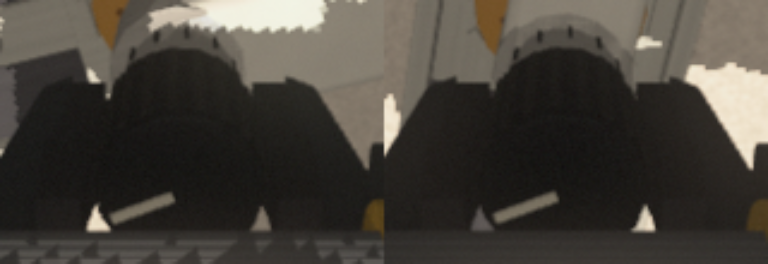

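The thimble's tick marks are visible under the knob and keep their place relative to the jaws, so there's no slip yet. They make a direct slip gauge.

Call:
jog_arm --pt "-1 0 0.01 -0.007 -1" --pt "-1 0 0 -0.007 -1" --pt "-1 0 0 -0.007 -1" --pt "-1 0 0 -0.007 -1"

```text
clock: 15.08
position: [513.6, 99.6, 275.3]
orientation: [[0.337, 0.942, 0.002], [0.942, -0.337, 0.001], [0.001, 0.001, -1.0]]
ft_force: [1.3, 4.3, -0.7]
gripper_width: 0.383
```

```bash
cat > w.py <<'E'
from h import *
import sys
exec(open('st.py').read())
s=snap('wrist',sys.argv[2])
a=load(sys.argv[1])['pixels'][195:305,180:340];b=s['pixels'][195:305,180:340]
i=np.hstack([a,b])[:,:,::-1].astype(float);i=np.clip(i*1.5,0,255)
cv2.imwrite('pics/cw_%s.png'%sys.argv[2],cv2.resize(i,None,fx=2.4,fy=2.4))
z=s['z_map'];print('knobtop depth',np.median(z[255:280,235:275]))
E
python3 w.py wrist6 w7
```

```text
[513.6   99.63 275.26] [ 1.32  4.29 -0.66] [ 0.569 -0.309  0.065] 0.3826068949962314 yaw -19.667979504040435 q6 0.48668543571490974 -0.8124311082065105 15.0833
knobtop depth 133.71109[ WARN:0@4.495] global loadsave.cpp:1063 imwrite_ Unsupported depth image for selected encoder is fallbacked to CV_8U.
```

View pics/cw_w7.png

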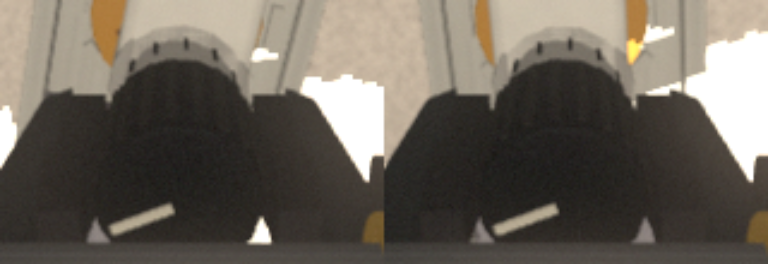

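Call:
jog_arm --pt "-1 0 0 -0.007 -1" --pt "-1 0 0 -0.007 -1" --pt "-1 0 0 -0.007 -1" --pt "-1 0 0 -0.007 -1"

```text
clock: 15.47
position: [513.7, 99.6, 274.8]
orientation: [[0.582, 0.813, 0.002], [0.813, -0.582, 0.001], [0.002, 0.001, -1.0]]
ft_force: [1.9, 3.5, 0.1]
gripper_width: 0.384
```

```bash
python3 w.py w7 w8 2>/dev/null
```

```text
[513.72  99.56 274.77] [1.87 3.49 0.13] [ 0.607 -0.348  0.025] 0.38378091842956785 yaw -35.6156282422999 q6 0.7650324368850191 -0.8015631325542927 15.4667
knobtop depth 133.74411
```

View pics/cw_w8.png

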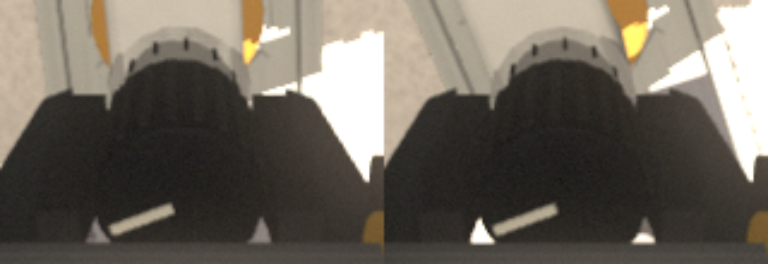

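The ticks now lag about 5 px to the left, so slip began about 0.08 rad ago. Stop descending and turn on.

Call:
jog_arm --pt "-1 0 0 0 -1" --pt "-1 0 0 0 -1" --pt "-1 0 0 0 -1" --pt "-1 0 0 0 -1" --pt "-1 0 0 0 -1"

```text
clock: 15.93
position: [513.7, 99.5, 274.4]
orientation: [[0.825, 0.565, 0.002], [0.565, -0.825, 0.0], [0.002, 0.001, -1.0]]
ft_force: [2.9, 3.9, -2.0]
gripper_width: 0.38
```

```bash
python3 w.py w8 w9 2>/dev/null
```

```text
[513.75  99.45 274.36] [ 2.92  3.92 -1.98] [ 0.567 -0.669  0.057] 0.37984319830178315 yaw -55.56794603689806 q6 1.1133916224635456 -0.7982652448117733 15.9333
knobtop depth 133.76437
```

View pics/cw_w9.png

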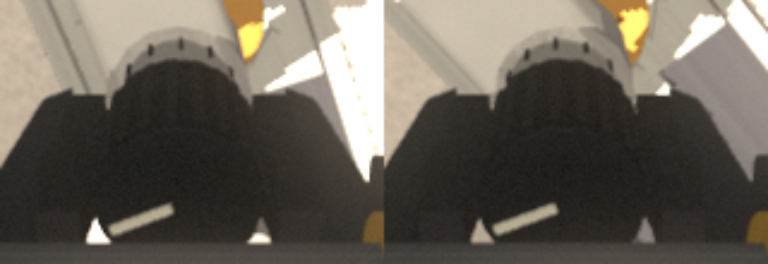

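Call:
jog_arm --pt "-1 0 0 -0.02 -1" --pt "-1 0 0 -0.01 -1" --pt "-1 0 0 0 -1" --pt "-1 0 0 0 -1"

```text
clock: 16.32
position: [513.9, 99.3, 274.3]
orientation: [[0.949, 0.316, 0.003], [0.316, -0.949, 0.0], [0.002, 0.001, -1.0]]
ft_force: [2.0, 2.6, 2.2]
gripper_width: 0.379
```

```bash
python3 w.py w9 w10 2>/dev/null
```

```text
[513.91  99.34 274.3 ] [2.03 2.62 2.19] [ 0.399 -0.387  0.043] 0.37880161841011245 yaw -71.57101918769963 q6 1.392695201223573 -0.8114591427147388 16.3167
knobtop depth 133.73592
```

View pics/cw_w10.png

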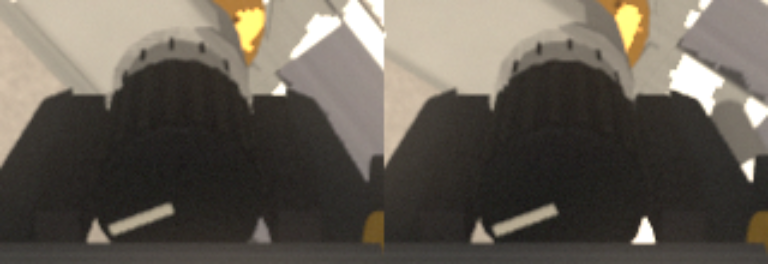

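Full slip now: 16 px, about 0.28 rad, with no more descent. Slip so far is about 0.5 rad.

Call:
jog_arm --pt "-1 0 0 0 -1" --pt "-1 0 0 0 -1" --pt "-1 0 0 0 -1" --pt "-1 0 0 0 -1" --pt "-1 0 0 0 -1"

```text
clock: 16.78
position: [513.9, 99.2, 274.1]
orientation: [[1.0, -0.027, 0.003], [-0.027, -1.0, -0.0], [0.003, 0.0, -1.0]]
ft_force: [3.5, 1.3, 0.3]
gripper_width: 0.381
```

```bash
python3 w.py w10 w11 2>/dev/null
```

```text
[513.91  99.18 274.13] [3.53 1.29 0.28] [ 0.356 -0.536  0.059] 0.3808500201135259 yaw -91.52836170035019 q6 1.7411239378587646 -0.7826794311404228 16.7833
knobtop depth 133.70389
```

View pics/cw_w11.png

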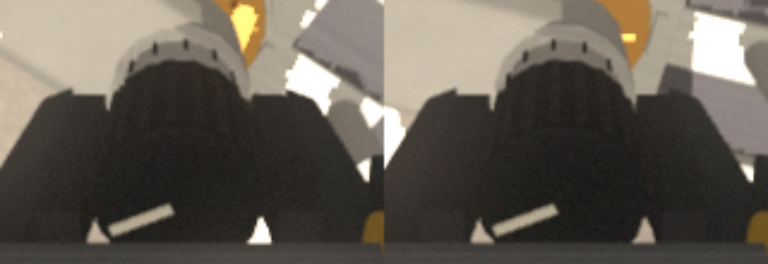

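Call:
jog_arm --pt "-1 0 0 0 -1" --pt "-1 0 0 0 -1" --pt "-1 0 0 0 -1" --pt "-1 0 0 0 -1" --pt "-1 0 0 0 -1"

```text
clock: 17.25
position: [513.9, 99.0, 274.1]
orientation: [[0.93, -0.367, 0.002], [-0.367, -0.93, -0.001], [0.003, -0.0, -1.0]]
ft_force: [3.9, 1.1, 0.3]
gripper_width: 0.379
```

```bash
python3 w.py w11 w12 2>/dev/null
```

```text
[513.89  99.03 274.12] [3.88 1.12 0.32] [ 0.193 -0.597  0.011] 0.3789693052233618 yaw -111.50387381498498 q6 2.08980700589107 -0.8110311068594456 17.25
knobtop depth 133.69742
```

View pics/cw_w12.png

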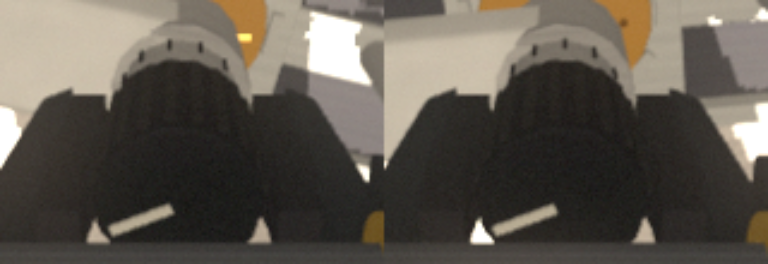

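Call:
jog_arm --pt "-1 0 0 0 -1" --pt "-1 0 0 0 -1" --pt "-1 0 0 0 -1" --pt "-1 0 0 0 -1" --pt "-1 0 0 0 -1"

```text
clock: 17.72
position: [513.8, 98.9, 274.0]
orientation: [[0.749, -0.662, 0.002], [-0.662, -0.749, -0.001], [0.002, -0.001, -1.0]]
ft_force: [3.3, -0.2, 0.7]
gripper_width: 0.377
```

```bash
python3 w.py w12 w13 2>/dev/null
```

```text
[513.8   98.88 274.03] [ 3.35 -0.19  0.67] [ 0.078 -0.619  0.085] 0.37671475059912535 yaw -131.4750543293129 q6 2.4384486476816343 -0.792002510279417 17.7167
knobtop depth 133.7044
```

View pics/cw_w13.png

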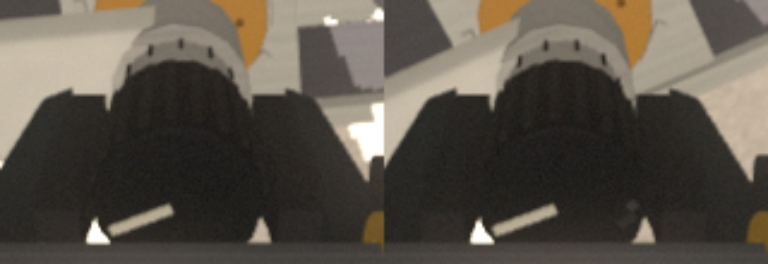

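Slip so far is about 84 px, or 1.45 rad and 2.3 clicks, and joint 6 is near its limit. I'll re-grip once and add about one more click for margin.

Call:
jog_arm --pt "0.3 0 0 0 0" --pt "0.3 0 0 0 0" --pt "0.3 0 0 0 0" --pt "0.3 0 0 0 0" --pt "0.3 0 0 0 0" --pt "0.3 0 0 0 0" --pt "0.3 0 0 0 1" --pt "0.3 0 0 0 1" --pt "0.3 0 0 0 1" --pt "0.3 0 0 0 1" --pt "0.3 0 0 0 1" --pt "0.3 0 0 0 1" --pt "0.3 0 0 0 1" --pt "0.3 0 0 0 1" --pt "0.3 0 0 0 1" --pt "0.3 0 0 0 1" --pt "0.3 0 0 0 1" --pt "0.3 0 0 0 1" --pt "0.3 0 0 0 1" --pt "0.3 0 0 0 1"

```text
clock: 19.43
position: [513.0, 99.3, 273.5]
orientation: [[0.968, 0.251, -0.0], [0.251, -0.968, -0.0], [-0.0, -0.0, -1.0]]
ft_force: [-0.2, 0.6, 0.7]
gripper_width: 0.652
```

```bash
python3 w.py w13 w14 2>/dev/null
```

```text
[513.05  99.32 273.54] [-0.17  0.65  0.74] [-0.003  0.     0.051] 0.6518055721434514 yaw -75.4485078442146 q6 1.460399284560149 0.8758166246116161 19.4333
knobtop depth 132.35138
```

View pics/cw_w14.png

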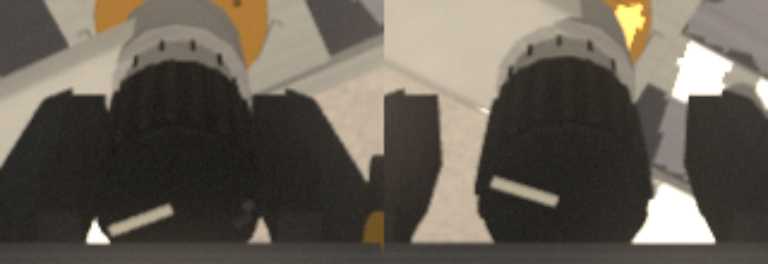

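Call:
jog_arm --pt "-1 0.02 -0.01 0 0" --pt "-1 0 0 0 0" --pt "-1 0 0 0 0" --pt "-1 0 0 0 0" --pt "-1 0 0 0 0" --pt "-1 0 0 0 0" --pt "-1 0 0 0 0" --pt "-1 0 0 0 0"

```text
clock: 20.15
position: [513.6, 99.1, 273.6]
orientation: [[0.969, 0.247, -0.0], [0.247, -0.969, 0.0], [-0.0, -0.0, -1.0]]
ft_force: [-0.5, 1.2, -0.0]
gripper_width: 0.381
```

```bash
python3 w.py w14 w15 2>/dev/null
```

```text
[513.6   99.11 273.58] [-0.51  1.2  -0.04] [0.109 0.052 0.024] 0.3810074501543702 yaw -75.69397100492935 q6 1.463986283416922 0.001314927103521768 20.15
knobtop depth 132.49174
```

Call:
jog_arm --pt "-1 0 0 0 -1" --pt "-1 0 0 0 -1" --pt "-1 0 0 0 -1" --pt "-1 0 0 0 -1" --pt "-1 0 0 0 -1"

```text
clock: 20.62
position: [513.6, 99.1, 273.5]
orientation: [[0.995, -0.103, -0.0], [-0.103, -0.995, 0.0], [-0.0, -0.0, -1.0]]
ft_force: [-0.1, 1.1, -1.1]
gripper_width: 0.381
```

```bash
python3 w.py w15 w16 2>/dev/null
```

```text
[513.61  99.15 273.5 ] [-0.13  1.12 -1.13] [0.208 0.007 0.027] 0.3807112641654311 yaw -95.88503785903201 q6 1.8163705990590249 -0.8096232265233994 20.6167
knobtop depth 132.48659
```

View pics/cw_w16.png

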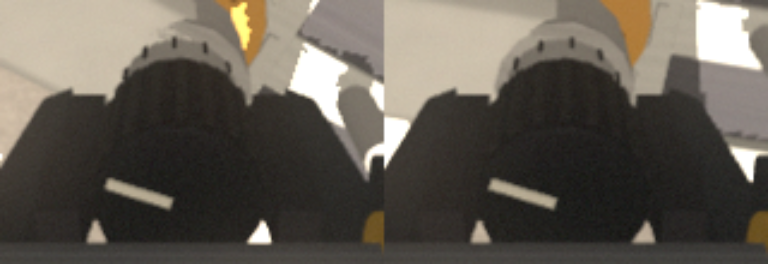

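Call:
jog_arm --pt "-1 0 0 0 -1" --pt "-1 0 0 0 -1" --pt "-1 0 0 0 -1" --pt "-1 0 0 0 -1" --pt "-1 0 0 0 -1" --pt "-1 0 0 0 0"

```text
clock: 21.17
position: [513.6, 99.2, 273.3]
orientation: [[0.901, -0.434, -0.0], [-0.434, -0.901, 0.0], [-0.0, -0.0, -1.0]]
ft_force: [0.7, 1.0, -0.9]
gripper_width: 0.381
```

```bash
python3 w.py w16 w17 2>/dev/null
```

```text
[513.57  99.17 273.34] [ 0.71  1.01 -0.91] [ 0.334 -0.037  0.034] 0.3806426905443683 yaw -115.71029696822296 q6 2.1623441797741183 0.7169897295534611 21.1667
knobtop depth 132.45963
```

View pics/cw_w17.png

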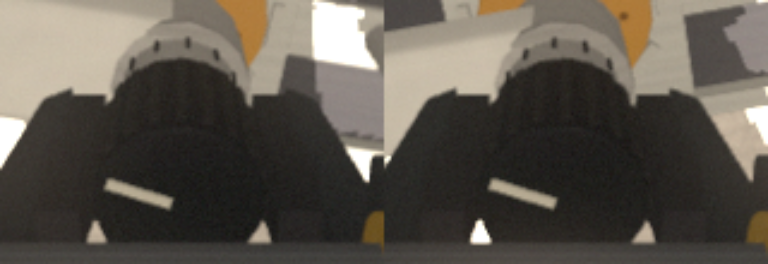

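Slip is about 2.05 rad, roughly 3.3 clicks (upper bound 4.2). Release and rise.

Call:
jog_arm --pt "1 0 0 0 0" --pt "1 0 0 0 0" --pt "1 0 0 0 0" --pt "1 0 0 0 0" --pt "1 0 0 0 0" --pt "1 0 0 0 0" --pt "1 0 0 0 0" --pt "1 0 0 0 0" --pt "1 0 0 0.4 0" --pt "1 0 0 0.8 0" --pt "1 0 0 1 0" --pt "1 0 0 1 0" --pt "1 0 0 1 0" --pt "1 0 0 0.8 0" --pt "1 -0.3 -0.8 0 0" --pt "1 -0.3 -0.8 0 0" --pt "1 -0.3 -0.8 0 0" --pt "1 -0.3 -0.8 0 0" --pt "1 -0.3 -0.8 0 0" --pt "1 0 0 0 0"

```text
clock: 22.88
position: [475.1, -3.1, 399.4]
orientation: [[0.9, -0.435, 0.0], [-0.435, -0.9, -0.001], [0.001, 0.001, -1.0]]
ft_force: [-0.8, 0.2, 0.1]
gripper_width: 0.999
```

```bash
python3 - <<'E'
from h import *
exec(open('st.py').read())
a=snap('scene','scene9')['pixels'];b=snap('side','side9')['pixels']
cv2.imwrite('pics/f1.png',np.hstack([cv2.resize(a[135:235,195:320],None,fx=3.2,fy=3.2),cv2.resize(b[180:260,200:300],(400,320))])[:,:,::-1])
cv2.imwrite('pics/f2.png',np.hstack([cv2.resize(a,(400,300)),cv2.resize(b,(400,300))])[:,:,::-1])
for f,kn in (('scene9',(263,163)),('side9',(241,208))):
    s=load(f);P=pts(s)
    m=blob((P[...,2]>122)&(P[...,2]<155),kn);p=P[m];m2=m&(np.abs(P[...,2]-np.percentile(p[:,2],80))<3);print(m2.sum(),P[m2].mean(0))
E
```

```text
[475.08  -3.07 399.38] [-0.77  0.24  0.11] [ 0.078 -0.003 -0.006] 0.9989345797469225 yaw -115.81533587443597 q6 1.9634796257030287 -0.3971837181597948 22.8833
73 [514.00245099  97.44600504 137.20739501]
84 [511.49855532  99.93497794 136.76413335]
```

View pics/f1.png

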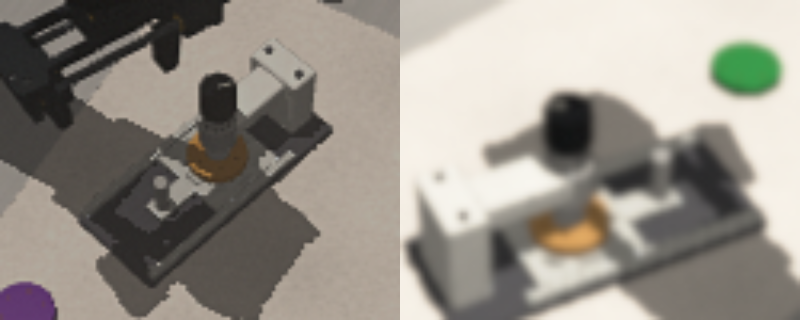

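View pics/f2.png

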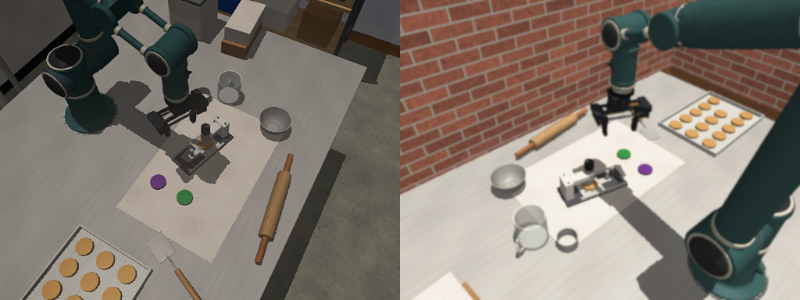

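The knob top is at about 137 mm, 2 mm below the 139 mm contact height, so the foot is closed on the biscuit. The slide is home, the bystanders are in place, and the gripper is clear.

```bash
python3 -c "
from bench import bot
print(bot.sign_off())"
```

```text
the job is handed in; nothing more can be done
None
```

The job is handed in at about 23 s on the robot's clock, with the foot closed on the biscuit. I pushed the slide by its post to the hard stop (force rose to about 24 N), then turned the knob clockwise, following it down until the clutch slipped.

- **Clicks:** the thimble's tick marks showed about 2.05 rad of slip, roughly 3.3 clicks. If all the turning since the first slip had been slip, it would be 4.2 clicks, still under six. I re-gripped the knob once at about 2.3 clicks for margin.
- **Pressure on the knob:** the vertical force I read while turning stayed within about 2.2 N. The readings came at the end of each move, not continuously.
- **Closed foot:** after release the knob top measured about 137 mm, against 139 mm at first contact, so the foot is pressing. Taken literally, 2 mm at 12 N per mm would be about 24 N, slightly above the stated 15–22 N slip range. The camera heights are good to about 2 mm, so I read it as closed and below the 32 N crack limit.
- **Scene:** in the last pictures the biscuit was whole under the foot, the bystanders were where they started, and the arm was clear.

Two readings did not agree exactly:
- The tool was about 3 mm further along than expected when the slide hit its stop.
- The scene and side cameras differed by 3–4 mm in x.

Neither affected the result.

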